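# Pack a hardwood plaque in the engraving fixture and hold it

### The job

Three steel stops stand in a row behind the dark wooden plaque on the blue fixture; stand the brass spacer, long edge down, in the gap between plaque and stops at the one stop where the gap is wide enough for it, right down on the blue bed, and let go of it. Then press firmly with the fingers on the plaque's opposite long edge, directly opposite the spacer, so that plaque, spacer and stop close up square with no play, and finish while still holding that push. Leave the jar, brush and loupe alone.

Things in the scene. Friction and masses are not known exactly. Their poses are not given: they have to be found in the camera images.
- fixture: Blue painted steel bed plate bolted to the bench, 165 (x) x 235 (y) x 12 mm high, dark bolt heads 4 mm high near its corners (68 to 70 mm from the centre in x, 105 mm in y). Origin: centre of its underside, on the bench; its x axis points from the plaque towards the stops (roughly away from the robot), y along the row of stops. Its place and yaw vary. The top of the bed is 12 mm above the bench.
- stop_a: Shallow steel stop fixed on the bed: 22 mm deep (x), 49 mm wide (y), 16 mm high. Three stops stand side by side, 50 mm apart, with their backs in one plane 68 mm from the fixture's centre; their order along the row varies. Origin: middle of the back face's lower edge, on the bed; x points to the back, as the fixture's x, so the front face, towards the plaque, is at x = -22 mm. The gap to the plaque here is 14 to 19 mm at the start.
- stop_b: Steel stop as stop_a but 30 mm deep (front face at x = -30 mm, 8 mm nearer to the plaque): the gap here is too narrow for the spacer.
- stop_c: Steel stop as stop_a but 32 mm deep (front face at x = -32 mm, 10 mm nearer to the plaque): the gap here is too narrow for the spacer.
- plaque_center (a point): Centre (half-way up) of the loose dark hardwood plaque blank, 70 (x) x 150 (y) x 16 mm high, about 0.12 to 0.25 kg, lying flat on the bed in front of the stops, its long edges roughly along the row of stops. Its axes are within about 2 degrees of the fixture's. Waxed, it slides on the smooth bed at a newton or less; pushed off its middle it also tends to turn, and pressing firmly (some 15 N) in line with the spacer squares it up against the spacer.
- spacer_center (a point): Centre, 26 mm above its underside, of the brass spacer standing upright on the bench (left or right of the fixture, any of a range of yaws): a flat plate 12 mm thick (x) all over, shaped like an inverted T: a foot 40 mm long (y) and 24 mm high, and on its middle a tab 20 mm long (y) for gripping, up to 52 mm above the underside. About 0.12 kg. Its x axis is across the thickness, z up.
- jar: Bystander: jar 48 mm across, 60 mm high, on the other side of the fixture from the spacer. Origin: centre of its underside.
- brush: Bystander: brush with a handle lying on the bench beyond the fixture, to the left. Origin near its middle, on the underside.
- loupe: Bystander: black eyeglass loupe 42 mm across, 34 mm high, beyond the fixture, to the right. Origin: centre of its underside.
Not all that is in view belongs to the job. What is meant by the part that bears plaque_center is not orange, and is the larger of those in its own colour.

How it is judged:
By the outcome, as a careful person would: the job done as asked, in the order asked, and still so for the second after the job is handed in, while the arm keeps its last pose, push and grip.
It also fails if it takes over 58 s, if anything falls off the work surface, if the arm or the gripper's body presses on something with over 40 N, if the wrist force passes 120 N, or if a joint passes its speed limit or range.

### The arm

A 6-joint arm with a two-finger parallel gripper is mounted at the origin on the work surface. World frame = base frame: x ahead of the robot, y to its left, z up, the work surface at z = 0. Lengths are in m, angles in rad, forces in N, time in s.
With the tool pointing down it reaches from about 0.275 to 0.85 m from the base axis. Payload 5.2 kg.
Tool frame: the origin (TCP) lies between the finger pads; the fingertips stand 19 mm ahead of it and the grasp point (between the pads) is the TCP; z points along the fingers, y is the line along which they close (so a half turn about z gives the same grasp; the last joint's range is limited). The gripper opens to 85 mm and grips with 20 to 120 N. Pads are 22 mm wide; open, the fingers measure 114 mm over their backs; the gripper's body (76 mm by 85 mm) begins 54 mm behind the grasp point. The pads swing forward as they close: fully open they stand 13 mm farther back than shut.
Start: joints at [1, 0.259, 1.535, -0, 1.348, -0.203], TCP at [0.198, 0.513, 0.25] pointing down, gripper open.
Joint ranges: [-3.14, 3.14], [-0.91, 2.08], [0.19, 2.58], [-1.22, 4.36], [0.22, 2.71], [-3.12, 3.12]. Speed limits (rad/s): [2.57, 2.57, 3.14, 3.14, 3.14, 3.14].

### API

Orientations are given as a unit quaternion [w, x, y, z].
In Python, from workcell import env gives the robot as it stands. The module is installed in compiled form; this text tells all that it offers.
- The arm moves only by the shell command python3 -m handwheel 'ROWS' [OPENING] [FORCE]. ROWS is JSON, a list of rows, each a list of 2 entries, a list of its own where there are three numbers: the shift along the tool's x, y, z each as a share of 12 cm, from -1 to 1, then the turn, a rotation vector about the tool's x, y, z each as a share of 360 degrees, from -1 to 1. A call has exactly 10 rows; each row shifts and turns the commanded pose from where the row before left it, along the tool's axes as they then stand; what a row does not reach is not made up. A row lasts 1/10 s, in which the tool goes at most 50 mm and 8.59 degrees, less where a joint would pass 70% of its speed; a pose out of reach is approached as far as the arm can. A call with a number of a shift or a turn outside -1 to 1 is refused whole. A call with a gripper value outside its range is refused whole. OPENING is the opening, from 0 (shut) to 1 (fully open), set as the call begins (- or left out, the last holds). The fingers move at their own pace and stop on an object; FORCE is the grip in N (left out, the last holds). Time passes only in rows, so rows that do not move let the fingers close, or fill a call up. It gives the time, the measured TCP pose, the force, the opening and the grip force at its end, in the units of the state.
- env.read_state(): the state, without advancing time (a new reading comes with each control period).
- env.camera(name): name is "scene" or "top"; returns a dict with "img" (480x640x3 uint8, red, green, blue), "depth" (480x640 float32, m along the optical axis (not along the pixel's ray), 0 where there is no reading), "fx", "fy", "cx", "cy" (pixels), "R" (3x3) and "t" (3): a world point X has camera coordinates R X + t. Camera axes: x right, y down, z forward; pixel columns grow to the right and rows downward; lengths in m; the calibration is good to about 2 mm. A picture is of the moment at which its call begins.
- env.close_job(): hands the job in; it is judged then, once.
The state is a dict: "time": time; "joint_positions": joint angles; "qvel": joint speeds; "joint_efforts": joint torques, N m; "ee_pos": TCP position; "tool_rot": TCP orientation; "force": force on the tool from outside, world axes, zero at the start; "torque": the same for the moment, N m; "finger_gap": opening from 0.0 (shut) to 1.0 (fully open); "finger_force": force on a finger pad.
Only numpy, scipy, OpenCV 4.12 (cv2) and the standard library are available. Lean on these libraries where they do the work, as an engineer would, in place of code of your own. Each camera call takes 0.05 s, during which the arm holds its last target. There are 200 camera calls.

## Working session

There is one attempt and no reset: what is moved stays moved. The work goes in short steps, Python scripts to look and compute and a shell command to move; the robot and the scene stay as the last step left them, time stands still between calls to the robot, and variables do not carry over. Pictures are saved under pics/ and viewed, at most 10 in all, crops included, and the job is handed in when it is done.

```bash
mkdir -p pics; python3 - <<'E'
from workcell import env
import cv2,numpy as np
s=env.read_state()
for k in("time","ee_pos","tool_rot","force","finger_gap"):print(k,s[k])
for n in("scene","top"):
    c=env.camera(n);cv2.imwrite(f"pics/{n}0.png",c["img"][:,:,::-1]);print(n,c["fx"],c["cx"],c["cy"],c["R"],c["t"])
    np.savez(f"{n}0.npz",**c)
E
```

```text
time 0.0
ee_pos [0.19748014 0.51281215 0.24948152]
tool_rot [-3.30035666e-04  1.82866051e-01  9.83137430e-01 -8.31612962e-04]
force [ 0.27690314 -0.21377453 -0.23487249]
finger_gap 0.9996810765130812
scene 587.1455628198121 319.6940927622783 242.98069892805177 [[ 0.68653099  0.7270408   0.00932129]
 [ 0.5180687  -0.48012703 -0.70787206]
 [-0.51017647  0.49080517 -0.70627916]] [-0.35904892 -0.23970935  1.31116775]
top 542.9721731520859 330.0619809868326 248.31184119325016 [[ 0.10448025 -0.99452504 -0.00195632]
 [-0.97122526 -0.10160877 -0.21539999]
 [ 0.2140219   0.02440507 -0.97652395]] [-0.03536177  0.52914938  0.88565027]
```

View pics/top0.png

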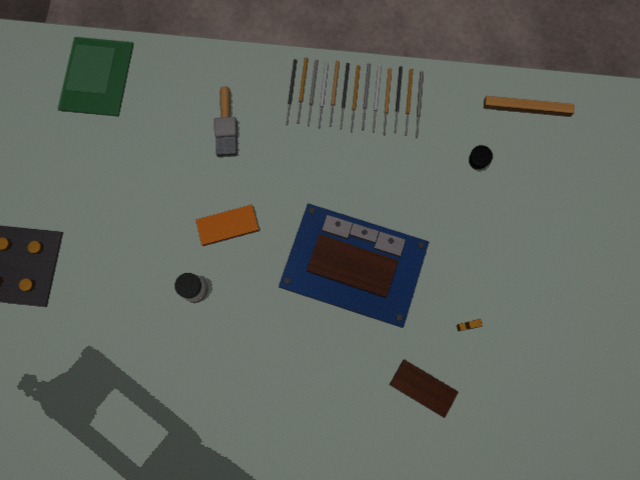

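View pics/scene0.png

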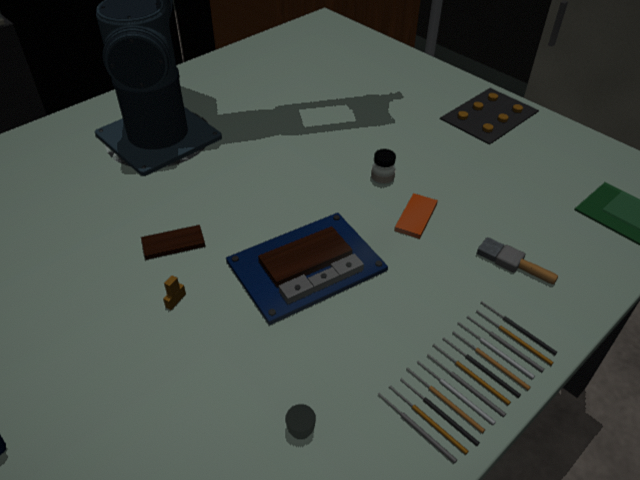

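Candidates for the plaque: brown block on the fixture at top (352,266), a smaller brown block at (424,388), and the orange block at (228,225). The description selects the larger brown one on the bed. For the spacer, the inverted brass T is at top (470,325), scene (174,293); the orange bar at (529,106) is a distractor.

```bash
cat > h.py <<'E'
import numpy as np,cv2
def load(n,i=0): return dict(np.load(f"{n}{i}.npz"))
def plane(c,uv,z):
    uv=np.atleast_2d(uv).astype(float)
    d=np.c_[(uv[:,0]-c["cx"])/c["fx"],(uv[:,1]-c["cy"])/c["fy"],np.ones(len(uv))]@c["R"]
    o=-c["R"].T@c["t"]; return o+d*((z-o[2])/d[:,2])[:,None]
def proj(c,X):
    p=np.atleast_2d(X)@c["R"].T+c["t"]; return np.c_[c["fx"]*p[:,0]/p[:,2]+c["cx"],c["fy"]*p[:,1]/p[:,2]+c["cy"]]
def cloud(c):
    v,u=np.mgrid[:480,:640];d=c["depth"]
    p=np.stack([(u-c["cx"])/c["fx"]*d,(v-c["cy"])/c["fy"]*d,d],-1)
    return (p-c["t"])@c["R"]
def ortho(c,x0,y0,yaw,z,ext=(-.09,.09,-.125,.125),k=3000):
    "fixture-frame picture: rows down = -x, cols right = -y"
    xs=np.arange(ext[1],ext[0],-1/k);ys=np.arange(ext[3],ext[2],-1/k)
    X,Y=np.meshgrid(xs,ys,indexing="ij");C,S=np.cos(yaw),np.sin(yaw)
    P=np.stack([x0+C*X-S*Y,y0+S*X+C*Y,np.full(X.shape,z)],-1).reshape(-1,3)
    m=proj(c,P).reshape(*X.shape,2).astype(np.float32)
    return cv2.remap(c["img"],m[...,0],m[...,1],cv2.INTER_CUBIC)
E
python3 - <<'E'
from h import *
for n in("top","scene"):
    c=load(n);h=cv2.cvtColor(c["img"],cv2.COLOR_RGB2HSV);P=cloud(c)
    m=cv2.inRange(h,(105,120,40),(125,255,255))
    k,l,st,_=cv2.connectedComponentsWithStats(m);b=1+np.argmax(st[1:,4]);v,u=np.where(l==b)
    w=plane(c,np.c_[u,v],.012)
    r=cv2.minAreaRect((w[:,:2]*1000).astype(np.float32));print(n,"fixture",r, "z",np.median(P[l==b][:,2]))
    # brass
    u0,v0=(470,325) if n=="top" else (174,293)
    s=np.zeros_like(m);s[v0-25:v0+25,u0-25:u0+25]=1
    q=P[(s>0)&(P[...,2]>.006)&(c["depth"]>0)&(np.abs(h[...,0].astype(int)-18)<12)&(h[...,1]>90)]
    print(len(q),q.min(0),q.max(0))
    for lo,hi in((.015,.03),(.045,.06),(.006,.06)):
        e=q[(q[:,2]>lo)&(q[:,2]<hi)]
        if len(e)>4: print(lo,cv2.minAreaRect((e[:,:2]*1000).astype(np.float32)),np.median(e[:,2]))
    for nm,lo in (("stops/plaque",.02),):
        mm=(P[...,2]>.022)&(P[...,2]<.035); print("z plaque",np.median(P[...,2][mm]))
    x=c["img"][:,:,::-1]
    if n=="top": a=cv2.resize(x[190:350,270:500],None,fx=3.4,fy=3.4,interpolation=cv2.INTER_CUBIC)
cv2.imwrite("pics/crop.png",np.clip(a*1.8,0,255))
E
```

```text
top fixture ((516.404052734375, -24.703887939453125), (232.87229919433594, 163.83505249023438), 77.7839584350586) z 0.012365032955498127
168 [ 0.41627592 -0.25736528  0.0097826 ] [ 0.437168   -0.217433    0.05581763]
0.015 ((427.1091613769531, -237.44171142578125), (11.438179016113281, 39.902099609375), 17.029943466186523) 0.02371041760528962
0.045 ((427.1719055175781, -238.0408172607422), (11.771728515625, 20.64893341064453), 17.13789939880371) 0.052113769054708145
0.006 ((427.08746337890625, -237.42388916015625), (11.78725528717041, 39.854637145996094), 16.433652877807617) 0.04887670587038936
z plaque 0.02843809233877201
scene fixture ((517.4095458984375, -27.222686767578125), (232.48170471191406, 163.2421112060547), 77.76420593261719) z 0.012100319350718083
423 [ 0.41701005 -0.25834216  0.00605806] [ 0.43805537 -0.21917593  0.05456058]
0.015 ((427.2330322265625, -238.88441467285156), (12.385379791259766, 39.63780975341797), 15.567231178283691) 0.02252655515690408
0.045 ((427.51861572265625, -238.5581512451172), (12.9178466796875, 20.36495590209961), 16.339059829711914) 0.051514232348547025
0.006 ((428.1506652832031, -238.89125061035156), (13.275084495544434, 39.723777770996094), 13.660734176635742) 0.025200961368830377
z plaque 0.02813527404498401[ WARN:0@0.064] global loadsave.cpp:1063 imwrite_ Unsupported depth image for selected encoder is fallbacked to CV_8U.
```

View pics/crop.png

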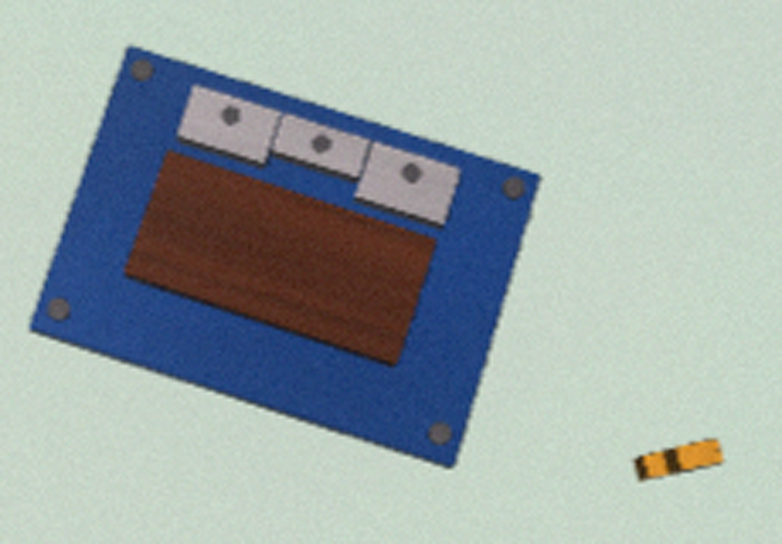

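The middle stop, crop (320,150), is the shallow one with the wide gap. The plaque is the large brown block at crop (280,255) and the spacer is at (678,460). Next I'll measure the gap in fixture axes.

```bash
python3 - <<'E'
from h import *
for n,x0,y0 in(("top",.5164,-.0247),("scene",.5174,-.0272)):
    c=load(n);yaw=np.radians(-12.22)
    o=ortho(c,x0,y0,yaw,.028)
    hs=cv2.cvtColor(o,cv2.COLOR_RGB2HSV)
    br=((hs[...,0]<20)|(hs[...,0]>165))&(hs[...,1]>60)
    st=((hs[...,1]<70)&(hs[...,2]>70)); 
    br[:, :60]=0;br[:,-60:]=0
    X=lambda r:90-r/3;Y=lambda q:125-q/3
    k,l,s,ce=cv2.connectedComponentsWithStats(br.astype(np.uint8));b=1+np.argmax(s[1:,4]);v,u=np.where(l==b)
    print(n,"plaque rect",cv2.minAreaRect(np.c_[X(v),Y(u)].astype(np.float32)),s[b])
    for y in(-65,-50,-40,-15,-8,0,8,15,40,50,65):
        q=int((125-y)*3);r=np.where(l[:,q]==b)[0]
        t=np.where(st[60:,q])[0]  # x<70
        t=t[t+60<r.min()] if len(r) else t
        print(y,"plaque",X(r.min()).round(1),X(r.max()).round(1),"stop",(X(t.max()+60).round(1),X(t.min()+60).round(1)) if len(t) else None)
    cv2.imwrite(f"pics/o_{n}.png",o[:,:,::-1])
a=np.vstack([cv2.imread("pics/o_top.png")[:280],cv2.imread("pics/o_scene.png")[:280]]);cv2.imwrite("pics/o.png",cv2.convertScaleAbs(a,alpha=1.7))
E
```

```text
top plaque rect ((-6.864635467529297, 1.974151611328125), (149.44052124023438, 70.84300231933594), 89.43830108642578) [  144   183   450   216 93764]
-65 plaque 27.0 -42.3 stop (np.float64(37.3), np.float64(68.3))
-50 plaque 27.7 -42.0 stop (np.float64(37.0), np.float64(68.3))
-40 plaque 27.3 -42.0 stop (np.float64(37.3), np.float64(68.3))
-15 plaque 28.3 -42.0 stop (np.float64(47.0), np.float64(68.3))
-8 plaque 28.0 -42.0 stop (np.float64(47.0), np.float64(67.7))
0 plaque 28.0 -41.7 stop (np.float64(47.3), np.float64(68.3))
8 plaque 28.3 -42.0 stop (np.float64(46.7), np.float64(68.0))
15 plaque 28.3 -41.3 stop (np.float64(46.7), np.float64(68.0))
40 plaque 28.7 -41.3 stop (np.float64(39.0), np.float64(68.0))
50 plaque 28.3 -41.3 stop (np.float64(39.0), np.float64(68.3))
65 plaque 28.7 -41.0 stop (np.float64(39.0), np.float64(68.3))
scene plaque rect ((-1.9705886840820312, -0.16632843017578125), (153.7230987548828, 80.3759765625), 89.27782440185547) [   144    156    464    244 104381]
-65 plaque 33.7 -42.7 stop (np.float64(37.3), np.float64(65.0))
-50 plaque 33.0 -42.3 stop (np.float64(37.3), np.float64(64.7))
-40 plaque 33.7 -42.0 stop (np.float64(38.0), np.float64(65.3))
-15 plaque 37.3 -41.3 stop (np.float64(48.3), np.float64(64.0))
-8 plaque 36.7 -42.0 stop (np.float64(47.3), np.float64(63.7))
0 plaque 37.0 -41.7 stop (np.float64(62.7), np.float64(64.3))
8 plaque 37.3 -41.0 stop (np.float64(45.7), np.float64(64.7))
15 plaque 37.0 -41.3 stop (np.float64(47.7), np.float64(65.0))
40 plaque 35.0 -41.0 stop (np.float64(39.3), np.float64(65.0))
50 plaque 34.0 -40.7 stop (np.float64(38.3), np.float64(64.7))
65 plaque 29.7 -41.0 stop (np.float64(39.0), np.float64(65.0))
```

View pics/o.png

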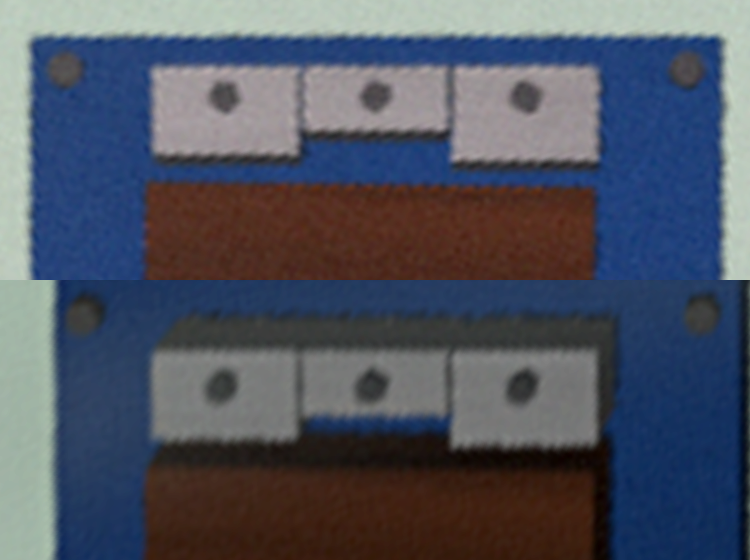

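```bash
cat > go.py <<'E'
import sys,numpy as np
from workcell import env
from scipy.spatial.transform import Rotation as R
# go.py x y z(mm) yaw_of_tool_y(deg): total shift (shares, current tool axes) and turn (shares)
x,y,z,a=map(float,sys.argv[1:5]);s=env.read_state()
q=s["tool_rot"];T=R.from_quat(np.r_[q[1:],q[0]])
b=np.radians(a);yy=np.array([np.cos(b),np.sin(b),0]);zz=np.array([0,0,-1.]);xx=np.cross(yy,zz)
G=R.from_matrix(np.c_[xx,yy,zz])
d=T.inv().apply(np.array([x,y,z])/1000-s["ee_pos"])
r=(T.inv()*G).as_rotvec()
f=s["force"];M=T.as_matrix()
print("t",round(s["time"],2),"pos",(s["ee_pos"]*1000).round(1),"yaw_y",np.degrees(np.arctan2(M[1,1],M[0,1])).round(2),"z",M[:,2].round(4),"F",np.round(f,1),"gap",round(s["finger_gap"],3),np.round(s["finger_force"],1))
print("shift shares",(d/.12).round(4),"mm",(d*1000).round(1),"| turn shares",(r/2/np.pi).round(4),"deg",np.degrees(r).round(2))
E
python3 go.py 427.2 -238 120 16.5
python3 -m handwheel '[[[-0.2,-0.255,0],[0,0,0]],[[-0.2,-0.255,0],[0,0,0]],[[-0.2,-0.255,0],[0,0,0]],[[-0.2,-0.255,0],[0,0,0]],[[-0.2,-0.255,0],[0,0,0]],[[-0.2,-0.255,0],[0,0,0]],[[-0.2,-0.255,0],[0,0,0]],[[-0.2,-0.255,0],[0,0,0]],[[-0.2,-0.255,0],[0,0,0]],[[-0.2,-0.255,0],[0,0,0]]]' 1
python3 -m handwheel '[[[-0.2,-0.255,0],[0,0,0]],[[-0.2,-0.255,0],[0,0,0]],[[-0.2,-0.255,0],[0,0,0]],[[-0.2,-0.255,0],[0,0,0]],[[-0.2,-0.255,0],[0,0,0]],[[-0.2,-0.255,0],[0,0,0]],[[-0.2,-0.255,0],[0,0,0]],[[-0.2,-0.255,0],[0,0,0]],[[-0.2,-0.255,0],[0,0,0]],[[-0.2,-0.255,0],[0,0,0]]]'
python3 -m handwheel '[[[0,0,0.1],[0,0,0.02]],[[0,0,0.1],[0,0,0.02]],[[0,0,0.1],[0,0,0.02]],[[0,0,0.1],[0,0,0.02]],[[0,0,0.1],[0,0,0.02]],[[0,0,0.1],[0,0,0.02]],[[0,0,0.1],[0,0,0.02]],[[0,0,0],[0,0,0]],[[0,0,0],[0,0,0]],[[0,0,0],[0,0,0]]]'
python3 go.py 427.2 -238 120 16.5
```

```text
t 0.1 pos [197.5 512.8 249.5] yaw_y 68.92 z [-9.0e-04 -1.5e-03 -1.0e+00] F [0.  0.1 0.4] gap 0.998 0.0
shift shares [-4.0365 -5.1481  1.0869] mm [-484.4 -617.8  130.4] | turn shares [-3.000e-04  1.000e-04  1.456e-01] deg [-1.000e-01  3.000e-02  5.242e+01]
time: 1.1
ee_pos: [0.3115, 0.14, 0.2502]
tool_rot: [0.0, 0.183, 0.983, 0.0]
force: [0.2, 0.4, 0.2]
finger_gap: 0.999
finger_force: 0.0
time: 2.1
ee_pos: [0.4256, -0.2319, 0.2499]
tool_rot: [-0.0, 0.183, 0.983, 0.0]
force: [0.5, 0.9, 0.3]
finger_gap: 1.002
finger_force: 0.0
time: 3.1
ee_pos: [0.4259, -0.2307, 0.1669]
tool_rot: [0.0, 0.583, 0.812, -0.0]
force: [-0.2, -0.4, 0.6]
finger_gap: 1.0
finger_force: 0.0
t 3.1 pos [ 425.9 -230.7  166.9] yaw_y 18.67 z [ 6.e-04 -6.e-04 -1.e+00] F [-0.2 -0.4  0.6] gap 1.0 0.0
shift shares [-0.0611 -0.0091  0.3907] mm [-7.3 -1.1 46.9] | turn shares [0.0001 0.0001 0.006 ] deg [0.02 0.04 2.17]
```

```bash

python3 -m handwheel '[[[-0.062,-0.009,0],[0,0,0.006]],[[0,0,0.17],[0,0,0]],[[0,0,0.17],[0,0,0]],[[0,0,0.17],[0,0,0]],[[0,0,0.17],[0,0,0]],[[0,0,0.17],[0,0,0]],[[0,0,0.1],[0,0,0]],[[0,0,0.07],[0,0,0]],[[0,0,0],[0,0,0]],[[0,0,0],[0,0,0]]]'
python3 go.py 427.2 -238.2 44 16.5
python3 -m handwheel '[[[0,0,0],[0,0,0]],[[0,0,0],[0,0,0]],[[0,0,0],[0,0,0]],[[0,0,0],[0,0,0]],[[0,0,0],[0,0,0]],[[0,0,0],[0,0,0]],[[0,0,0],[0,0,0]],[[0,0,0],[0,0,0]],[[0,0,0],[0,0,0]],[[0,0,0],[0,0,0]]]' 0 50
python3 go.py 427.2 -238.2 44 16.5
```

```text
time: 4.1
ee_pos: [0.4273, -0.2383, 0.0444]
tool_rot: [0.0, 0.599, 0.801, -0.0]
force: [0.8, 0.6, -0.7]
finger_gap: 1.0
finger_force: 0.0
t 4.1 pos [ 427.3 -238.3   44.4] yaw_y 16.36 z [ 6.e-04 -6.e-04 -1.e+00] F [ 0.8  0.6 -0.7] gap 1.0 0.0
shift shares [ 0.0007 -0.0009  0.0036] mm [ 0.1 -0.1  0.4] | turn shares [ 0.0001  0.0001 -0.0004] deg [ 0.03  0.04 -0.14]
time: 5.1
ee_pos: [0.4271, -0.238, 0.0441]
tool_rot: [0.0, 0.599, 0.801, -0.0]
force: [0.3, 0.7, 5.5]
finger_gap: 0.134
finger_force: 49.4
t 5.1 pos [ 427.1 -238.    44.1] yaw_y 16.36 z [ 4.e-04 -3.e-04 -1.e+00] F [0.3 0.7 5.5] gap 0.134 49.4
shift shares [-0.0022  0.0003  0.001 ] mm [-0.3  0.   0.1] | turn shares [ 0.      0.0001 -0.0004] deg [ 0.02  0.02 -0.14]
```

```bash

python3 -m handwheel '[[[0,0,-0.2],[0,0,0]],[[0,0,-0.2],[0,0,0]],[[0,0,-0.2],[0,0,0]],[[0,0,-0.2],[0,0,0]],[[0,0,0],[0,0,0.02]],[[0,0,0],[0,0,0.02]],[[0,0,0],[0,0,0.02]],[[0,0,0],[0,0,0.0194]],[[0,0,0],[0,0,0]],[[0,0,0],[0,0,0]]]'
python3 go.py 552.6 -32.5 100 -12.22
```

```text
time: 6.1
ee_pos: [0.4266, -0.2376, 0.1394]
tool_rot: [-0.001, 0.777, 0.629, -0.0]
force: [0.8, 0.6, -1.5]
finger_gap: 0.133
finger_force: 48.9
t 6.1 pos [ 426.6 -237.6  139.4] yaw_y -12.03 z [-9.e-04  7.e-04 -1.e+00] F [ 0.8  0.6 -1.5] gap 0.133 48.9
shift shares [1.89   0.6711 0.3291] mm [226.8  80.5  39.5] | turn shares [-0.0002 -0.0001  0.0005] deg [-0.06 -0.03  0.19]
```

```bash

python3 -m handwheel '[[[0.27,0.0959,0],[0,0,0]],[[0.27,0.0959,0],[0,0,0]],[[0.27,0.0959,0],[0,0,0]],[[0.27,0.0959,0],[0,0,0]],[[0.27,0.0959,0],[0,0,0]],[[0.27,0.0959,0],[0,0,0]],[[0.27,0.0959,0],[0,0,0]],[[0,0,0.2],[0,0,0]],[[0,0,0.15],[0,0,0]],[[0,0,0],[0,0,0]]]'
python3 go.py 552.6 -32.5 80 -12.22
cat > look.py <<'E'
import sys
from h import *
from workcell import env
i=sys.argv[1]
for n in("top","scene"):
    c=env.camera(n);np.savez(f"{n}{i}.npz",**c);P=cloud(c);h=cv2.cvtColor(c["img"],cv2.COLOR_RGB2HSV)
    ce=proj(c,[float(sys.argv[2])/1e3,float(sys.argv[3])/1e3,.07])[0].astype(int)
    x=c["img"][max(0,ce[1]-75):ce[1]+75,ce[0]-100:ce[0]+100,::-1]
    cv2.imwrite(f"pics/l{n}{i}.png",cv2.convertScaleAbs(cv2.resize(x,(400,300) ,interpolation=cv2.INTER_CUBIC),alpha=1.7))
    m=(np.abs(h[...,0].astype(int)-18)<10)&(h[...,1]>100)&(np.linalg.norm(P[...,:2]-[.5526,-.0325],axis=-1)<.05)&(c["depth"]>0)
    q=P[m]
    if len(q)>10: print(n,len(q),q.min(0).round(4),q.max(0).round(4),cv2.minAreaRect((q[:,:2]*1000).astype(np.float32)))
a=np.hstack([cv2.imread(f"pics/l{n}{i}.png") for n in("top","scene")]);cv2.imwrite(f"pics/look{i}.png",a)
E
python3 look.py 1 552.6 -32.5
```

```text
time: 7.1
ee_pos: [0.5516, -0.0322, 0.0951]
tool_rot: [-0.002, 0.777, 0.629, -0.002]
force: [-0.6, 0.9, -1.5]
finger_gap: 0.132
finger_force: 49.0
t 7.1 pos [551.6 -32.2  95.1] yaw_y -12.03 z [-0.0059  0.0015 -1.    ] F [-0.6  0.9 -1.5] gap 0.132 49.0
shift shares [-0.0005  0.0098  0.1261] mm [-0.1  1.2 15.1] | turn shares [-0.001  -0.      0.0005] deg [-0.35 -0.01  0.19]
top 12 [ 0.517  -0.0502  0.0757] [ 0.5547 -0.0118  0.2095] ((535.599365234375, -29.166688919067383), (37.77196502685547, 31.842674255371094), 79.50598907470703)
scene 816 [ 0.5033 -0.0786  0.0114] [0.5924 0.0174 0.2454] ((543.0569458007812, -34.8946533203125), (81.59330749511719, 87.1061782836914), 39.01200866699219)
```

View pics/look1.png

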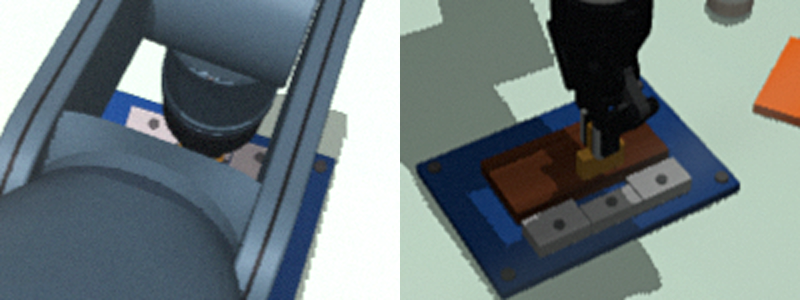

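The scene view shows the spacer held upright above the pocket of the middle stop (605,165); the arm hides it in the top view. I'll measure it in the scene view against the stops in the same view.

```bash
python3 - <<'E'
from h import *
c=load("scene",1);P=cloud(c);h=cv2.cvtColor(c["img"],cv2.COLOR_RGB2HSV)
a=np.radians(-12.22);Rt=np.array([[np.cos(a),np.sin(a)],[-np.sin(a),np.cos(a)]])
F=(P[...,:2]-[.5174,-.0272])@Rt.T*1000
m=(h[...,0]>11)&(h[...,0]<28)&(h[...,1]>110)&(abs(F[...,0]-37)<25)&(abs(F[...,1])<35)&(P[...,2]>.046)&(P[...,2]<.11)
for lo,hi in((.05,.073),(.074,.079),(.08,.11)):
    k=m&(P[...,2]>lo)&(P[...,2]<hi);q=F[k]
    if len(q)>3:print(lo,len(q),np.percentile(q,[2,50,98],axis=0).round(1).tolist())
# front face of middle & neighbours: top points of stops
k=(abs(P[...,2]-.028)<.002)&(h[...,1]<70)
for y0,y1 in((-70,-30),(-20,20),(30,70)):
    q=F[k&(F[...,1]>y0)&(F[...,1]<y1)&(F[...,0]>30)&(F[...,0]<75)];print(y0,len(q),np.percentile(q[:,0],[2,98]).round(1))
E
python3 go.py 552.9 -33.3 60 -12.22
```

```text
0.05 181 [[31.4, -18.8], [41.1, -3.7], [43.4, 19.7]]
0.074 50 [[29.9, -18.2], [36.8, -11.9], [42.2, 21.4]]
0.08 46 [[29.3, -9.7], [33.7, -7.9], [55.2, 7.8]]
-70 296 [34.6 66.3]
-20 203 [45.2 66.5]
30 265 [36.1 66.2]
t 7.2 pos [553.4 -33.2  97.7] yaw_y -12.14 z [-1.2e-03  3.0e-04 -1.0e+00] F [-0.9  0.1 -0.7] gap 0.128 49.0
shift shares [-0.0017 -0.0037  0.3144] mm [-0.2 -0.4 37.7] | turn shares [-0.0002 -0.      0.0002] deg [-0.07 -0.    0.08]
```

```bash

python3 -m handwheel '[[[0,-0.004,0.06],[0,0,0]],[[0,0,0.06],[0,0,0]],[[0,0,0.06],[0,0,0]],[[0,0,0.05],[0,0,0]],[[0,0,0.04],[0,0,0]],[[0,0,0.03],[0,0,0]],[[0,0,0.02],[0,0,0]],[[0,0,0],[0,0,0]],[[0,0,0],[0,0,0]],[[0,0,0],[0,0,0]]]'
python3 go.py 552.9 -33.3 56 -12.22
```

```text
time: 8.2
ee_pos: [0.5534, -0.0332, 0.0598]
tool_rot: [0.0, 0.778, 0.628, 0.0]
force: [0.0, 1.1, -0.4]
finger_gap: 0.129
finger_force: 49.0
t 8.2 pos [553.4 -33.2  59.8] yaw_y -12.22 z [ 5.e-04 -1.e-04 -1.e+00] F [ 0.   1.1 -0.4] gap 0.129 49.0
shift shares [-0.0019 -0.0039  0.0315] mm [-0.2 -0.5  3.8] | turn shares [0.0001 0.     0.    ] deg [0.03 0.   0.  ]
```

```bash

python3 -m handwheel '[[[0,0,0.008],[0,0,0]],[[0,0,0.008],[0,0,0]],[[0,0,0.008],[0,0,0]],[[0,0,0.006],[0,0,0]],[[0,0,0],[0,0,0]],[[0,0,0],[0,0,0]],[[0,0,0],[0,0,0]],[[0,0,0],[0,0,0]],[[0,0,0],[0,0,0]],[[0,0,0],[0,0,0]]]'
python3 go.py 552.9 -33.3 56 -12.22
```

```text
time: 9.2
ee_pos: [0.5532, -0.0331, 0.0561]
tool_rot: [0.0, 0.778, 0.628, 0.0]
force: [-2.4, -0.1, 5.2]
finger_gap: 0.124
finger_force: 49.8
t 9.2 pos [553.2 -33.1  56.1] yaw_y -12.22 z [ 1.e-04 -1.e-04 -1.e+00] F [-2.4 -0.1  5.2] gap 0.124 49.8
shift shares [-0.0021 -0.0022  0.0011] mm [-0.2 -0.3  0.1] | turn shares [0. 0. 0.] deg [0.01 0.   0.  ]
```

Bed contact is where expected (5 N at z = 56.1 mm). Release and lift.

```bash

python3 -m handwheel '[[[0,0,0],[0,0,0]],[[0,0,0],[0,0,0]],[[0,0,0],[0,0,0]],[[0,0,0],[0,0,0]],[[0,0,0],[0,0,0]],[[0,0,0],[0,0,0]],[[0,0,0],[0,0,0]],[[0,0,0],[0,0,0]],[[0,0,0],[0,0,0]],[[0,0,0],[0,0,0]]]' 0.6
python3 -m handwheel '[[[0,0,-0.05],[0,0,0]],[[0,0,-0.1],[0,0,0]],[[0,0,-0.15],[0,0,0]],[[0,0,-0.15],[0,0,0]],[[0,0,-0.15],[0,0,0]],[[0,0,-0.15],[0,0,0]],[[0,0,-0.1],[0,0,0]],[[0,0,0],[0,0,0]],[[0,0,0],[0,0,0]],[[0,0,0],[0,0,0]]]'
python3 look.py 2 552.6 -32.5
python3 - <<'E'
from h import *
c=load("scene",2);P=cloud(c);h=cv2.cvtColor(c["img"],cv2.COLOR_RGB2HSV)
a=np.radians(-12.22);Rt=np.array([[np.cos(a),np.sin(a)],[-np.sin(a),np.cos(a)]])
F=(P[...,:2]-[.5174,-.0272])@Rt.T*1000
m=(h[...,0]>11)&(h[...,0]<28)&(h[...,1]>110)&(abs(F[...,0]-37)<25)&(abs(F[...,1])<35)&(P[...,2]<.075)&(P[...,2]>.03)
q=F[m];print(len(q),np.percentile(q,[2,50,98],axis=0).round(1).tolist(),"zmax",np.percentile(P[m][:,2],[50,98]))
for lo in(.03,.04,.05):
    q=F[m&(P[...,2]>lo)&(P[...,2]<lo+.01)];print(lo,np.percentile(q,[2,50,98],axis=0).round(1).tolist())
E
```

```text
time: 10.2
ee_pos: [0.5532, -0.0331, 0.0559]
tool_rot: [0.0, 0.778, 0.628, -0.0]
force: [0.2, 0.7, -0.5]
finger_gap: 0.602
finger_force: 0.0
time: 11.2
ee_pos: [0.5525, -0.033, 0.157]
tool_rot: [-0.001, 0.778, 0.628, -0.001]
force: [-0.5, -0.5, -0.7]
finger_gap: 0.599
finger_force: 0.0
top 48 [ 0.5134 -0.0765  0.0123] [ 0.5653 -0.013   0.1918] ((546.0278930664062, -42.59217834472656), (62.081382751464844, 42.12269592285156), 30.59050178527832)
scene 918 [ 0.503  -0.0786  0.0132] [0.5917 0.0169 0.2986] ((542.131591796875, -35.07427978515625), (79.42056274414062, 90.58930206298828), 35.982051849365234)
331 [[29.9, -18.8], [41.1, -2.0], [44.2, 19.3]] zmax [0.04573266 0.06510816]
0.03 [[26.5, -19.3], [40.8, -7.5], [43.9, 20.4]]
0.04 [[30.1, -8.8], [41.8, -1.3], [44.2, 9.3]]
0.05 [[30.5, -9.1], [42.0, -2.4], [43.8, 10.1]]
```

View pics/look2.png

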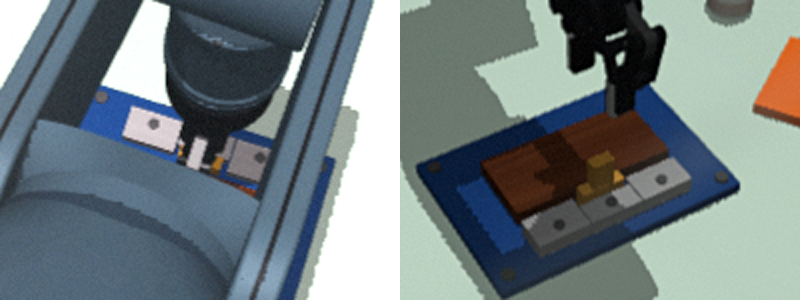

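Spacer stands in the pocket at scene crop (600,175), released, with its tab top at about z = 64 mm, so it is right down on the bed. Next: back off, shut the fingers, turn 90°, and come down behind the plaque's near edge.

```bash

python3 -m handwheel '[[[0,-0.19,0],[0,0,-0.0225]],[[0,0,0],[0,0,-0.0225]],[[0,0,0],[0,0,-0.0225]],[[0,0,0],[0,0,-0.0225]],[[0,0,0],[0,0,-0.0225]],[[0,0,0],[0,0,-0.0225]],[[0,0,0],[0,0,-0.0225]],[[0,0,0],[0,0,-0.0225]],[[0,0,0],[0,0,-0.0225]],[[0,0,0],[0,0,-0.0225]]]' 0 50
python3 go.py 443.7 -9.4 120 77.78
```

```text
time: 12.3
ee_pos: [0.5305, -0.0282, 0.1571]
tool_rot: [-0.001, 0.181, 0.983, 0.0]
force: [-0.2, 1.1, 0.4]
finger_gap: 0.003
finger_force: 0.0
t 12.3 pos [530.5 -28.2 157.1] yaw_y 69.11 z [-1.5e-03  4.0e-04 -1.0e+00] F [-0.2  1.1  0.4] gap 0.003 0.0
shift shares [ 0.7314 -0.1115  0.3104] mm [ 87.8 -13.4  37.2] | turn shares [-0.     -0.0002 -0.0241] deg [-0.   -0.09 -8.67]
```

```bash

python3 -m handwheel '[[[0.183,-0.028,0],[0,0,0]],[[0.183,-0.028,0],[0,0,0]],[[0.183,-0.028,0],[0,0,0]],[[0.183,-0.028,0],[0,0,0]],[[0,0,0.1],[0,0,-0.0121]],[[0,0,0.1],[0,0,-0.012]],[[0,0,0.1],[0,0,0]],[[0,0,0],[0,0,0]],[[0,0,0],[0,0,0]],[[0,0,0],[0,0,0]]]'
python3 go.py 443.7 -9.4 34.5 77.78
```

```text
time: 13.3
ee_pos: [0.4445, -0.0091, 0.1223]
tool_rot: [0.0, 0.109, 0.994, -0.0]
force: [0.8, -0.6, 0.3]
finger_gap: 0.003
finger_force: 0.0
t 13.3 pos [444.5  -9.1 122.3] yaw_y 77.45 z [ 5.e-04 -2.e-04 -1.e+00] F [ 0.8 -0.6  0.3] gap 0.003 0.0
shift shares [ 0.0064 -0.0036  0.7314] mm [ 0.8 -0.4 87.8] | turn shares [-0.      0.0001 -0.0009] deg [-0.    0.03 -0.33]
```

```bash

python3 -m handwheel '[[[0.006,-0.004,0],[0,0,-0.001]],[[0,0,0.16],[0,0,0]],[[0,0,0.16],[0,0,0]],[[0,0,0.15],[0,0,0]],[[0,0,0.12],[0,0,0]],[[0,0,0.08],[0,0,0]],[[0,0,0.06],[0,0,0]],[[0,0,0],[0,0,0]],[[0,0,0],[0,0,0]],[[0,0,0],[0,0,0]]]'
python3 go.py 443.7 -9.4 34.5 77.78
```

```text
time: 14.3
ee_pos: [0.4439, -0.0095, 0.0349]
tool_rot: [0.001, 0.106, 0.994, -0.0]
force: [0.1, -0.7, 0.7]
finger_gap: -0.002
finger_force: 0.0
t 14.3 pos [443.9  -9.5  34.9] yaw_y 77.82 z [ 1.3e-03 -4.0e-04 -1.0e+00] F [ 0.1 -0.7  0.7] gap -0.002 0.0
shift shares [0.0016 0.0003 0.0034] mm [0.2 0.  0.4] | turn shares [-0.      0.0002  0.0001] deg [-0.    0.07  0.04]
```

```bash

python3 -m handwheel '[[[-0.02,0,0],[0,0,0]],[[-0.02,0,0],[0,0,0]],[[-0.02,0,0],[0,0,0]],[[-0.01,0,0],[0,0,0]],[[-0.01,0,0],[0,0,0]],[[-0.01,0,0],[0,0,0]],[[-0.01,0,0],[0,0,0]],[[-0.01,0,0],[0,0,0]],[[0,0,0],[0,0,0]],[[0,0,0],[0,0,0]]]'
python3 go.py 443.7 -9.4 34.5 77.78
```

```text
time: 15.3
ee_pos: [0.4562, -0.0121, 0.0343]
tool_rot: [-0.0, 0.106, 0.994, 0.0]
force: [-0.5, -0.3, -0.7]
finger_gap: -0.002
finger_force: 0.0
t 15.3 pos [456.2 -12.1  34.3] yaw_y 77.82 z [-1.e-04  0.e+00 -1.e+00] F [-0.5 -0.3 -0.7] gap -0.002 0.0
shift shares [ 1.067e-01  1.000e-04 -1.800e-03] mm [12.8  0.  -0.2] | turn shares [ 0.     -0.      0.0001] deg [ 0.   -0.01  0.04]
```

```bash

python3 -m handwheel '[[[-0.01,0,0],[0,0,0]],[[-0.01,0,0],[0,0,0]],[[-0.01,0,0],[0,0,0]],[[-0.01,0,0],[0,0,0]],[[-0.01,0,0],[0,0,0]],[[-0.01,0,0],[0,0,0]],[[-0.01,0,0],[0,0,0]],[[-0.008,0,0],[0,0,0]],[[-0.008,0,0],[0,0,0]],[[-0.008,0,0],[0,0,0]]]'
python3 go.py 443.7 -9.4 34.5 77.78
python3 -m handwheel '[[[-0.005,0,0],[0,0,0]],[[-0.005,0,0],[0,0,0]],[[-0.005,0,0],[0,0,0]],[[-0.005,0,0],[0,0,0]],[[0,0,0],[0,0,0]],[[0,0,0],[0,0,0]],[[0,0,0],[0,0,0]],[[0,0,0],[0,0,0]],[[0,0,0],[0,0,0]],[[0,0,0],[0,0,0]]]'
python3 go.py 443.7 -9.4 34.5 77.78
```

```text
time: 16.3
ee_pos: [0.4673, -0.0145, 0.0343]
tool_rot: [-0.0, 0.106, 0.994, 0.0]
force: [-0.7, -0.3, -0.3]
finger_gap: -0.006
finger_force: 0.2
t 16.3 pos [467.3 -14.5  34.3] yaw_y 77.82 z [-2.e-04  0.e+00 -1.e+00] F [-0.7 -0.3 -0.3] gap -0.006 0.2
shift shares [ 0.2008  0.     -0.0018] mm [24.1  0.  -0.2] | turn shares [-0.     -0.      0.0001] deg [-0.   -0.01  0.04]
time: 17.3
ee_pos: [0.4693, -0.0149, 0.0342]
tool_rot: [-0.0, 0.106, 0.994, 0.0]
force: [-3.6, 0.3, 0.0]
finger_gap: 0.0
finger_force: 1.5
t 17.3 pos [469.3 -14.9  34.2] yaw_y 77.82 z [-7.e-04  2.e-04 -1.e+00] F [-3.6  0.3  0. ] gap 0.0 1.5
shift shares [ 2.18e-01 -2.00e-04 -2.40e-03] mm [26.2 -0.  -0.3] | turn shares [ 0.     -0.0001  0.0001] deg [ 0.   -0.04  0.04]
```

```bash

python3 -m handwheel '[[[-0.004,0,0],[0,0,0]],[[-0.004,0,0],[0,0,0]],[[-0.004,0,0],[0,0,0]],[[0,0,0],[0,0,0]],[[0,0,0],[0,0,0]],[[0,0,0],[0,0,0]],[[0,0,0],[0,0,0]],[[0,0,0],[0,0,0]],[[0,0,0],[0,0,0]],[[0,0,0],[0,0,0]]]'
python3 go.py 443.7 -9.4 34.5 77.78
python3 -m handwheel '[[[-0.004,0,0],[0,0,0]],[[-0.004,0,0],[0,0,0]],[[-0.004,0,0],[0,0,0]],[[0,0,0],[0,0,0]],[[0,0,0],[0,0,0]],[[0,0,0],[0,0,0]],[[0,0,0],[0,0,0]],[[0,0,0],[0,0,0]],[[0,0,0],[0,0,0]],[[0,0,0],[0,0,0]]]'
python3 go.py 443.7 -9.4 34.5 77.78
```

```text
time: 18.3
ee_pos: [0.4693, -0.0149, 0.0339]
tool_rot: [-0.002, 0.106, 0.994, 0.0]
force: [-6.8, 1.5, 2.7]
finger_gap: 0.001
finger_force: 3.3
t 18.3 pos [469.3 -14.9  33.9] yaw_y 77.83 z [-3.4e-03  8.0e-04 -1.0e+00] F [-6.8  1.5  2.7] gap 0.001 3.3
shift shares [ 0.2186 -0.0005 -0.0039] mm [26.2 -0.1 -0.5] | turn shares [ 0.     -0.0006  0.0001] deg [ 0.   -0.2   0.05]
time: 19.3
ee_pos: [0.4694, -0.0148, 0.0336]
tool_rot: [-0.003, 0.106, 0.994, 0.0]
force: [-9.8, 1.9, 3.3]
finger_gap: -0.001
finger_force: 4.6
t 19.3 pos [469.4 -14.8  33.6] yaw_y 77.84 z [-0.0061  0.0015 -1.    ] F [-9.8  1.9  3.3] gap -0.001 4.6
shift shares [ 0.219  -0.0014 -0.0061] mm [26.3 -0.2 -0.7] | turn shares [ 0.     -0.001   0.0002] deg [ 0.01 -0.36  0.06]
```

```bash

python3 -m handwheel '[[[-0.004,0,0],[0,0,0]],[[-0.004,0,0],[0,0,0]],[[-0.004,0,0],[0,0,0]],[[-0.004,0,0],[0,0,0]],[[-0.004,0,0],[0,0,0]],[[-0.004,0,0],[0,0,0]],[[-0.004,0,0],[0,0,0]],[[0,0,0],[0,0,0]],[[0,0,0],[0,0,0]],[[0,0,0],[0,0,0]]]'
python3 go.py 443.7 -9.4 34.5 77.78; python3 look.py 3 530 -30
python3 - <<'E'
from h import *
c=load("scene",3);P=cloud(c);h=cv2.cvtColor(c["img"],cv2.COLOR_RGB2HSV)
a=np.radians(-12.22);Rt=np.array([[np.cos(a),np.sin(a)],[-np.sin(a),np.cos(a)]])
F=(P[...,:2]-[.5174,-.0272])@Rt.T*1000
m=(h[...,0]>11)&(h[...,0]<28)&(h[...,1]>110)&(abs(F[...,0]-37)<25)&(abs(F[...,1])<35)&(P[...,2]<.075)&(P[...,2]>.03)
for lo in(.03,.04,.05,.06):
    q=F[m&(P[...,2]>lo)&(P[...,2]<lo+.01)];print(lo,np.percentile(q,[2,50,98],axis=0).round(1).tolist())
# plaque top back edge at several y (depth)
k=(abs(P[...,2]-.028)<.0025)&((h[...,0]<15)|(h[...,0]>165))&(h[...,1]>90)
for y in(-60,-40,40,60):
    q=F[k&(abs(F[...,1]-y)<5)];print(y,np.percentile(q[:,0],[1,99]).round(1))
E
```

```text
time: 20.3
ee_pos: [0.4696, -0.0146, 0.0329]
tool_rot: [-0.006, 0.106, 0.994, 0.001]
force: [-15.5, 3.4, 7.2]
finger_gap: 0.002
finger_force: 7.8
t 20.3 pos [469.6 -14.6  32.9] yaw_y 77.86 z [-0.0124  0.003  -0.9999] F [-15.5   3.4   7.2] gap 0.002 7.8
shift shares [ 0.2206 -0.0029 -0.0108] mm [26.5 -0.3 -1.3] | turn shares [ 0.0001 -0.002   0.0002] deg [ 0.02 -0.73  0.08]
scene 899 [ 0.5028 -0.0795  0.017 ] [0.5648 0.0173 0.1693] ((533.9617309570312, -27.959571838378906), (97.5142822265625, 60.52881622314453), 74.31111145019531)
0.03 [[32.2, -19.2], [42.1, -4.3], [45.3, 20.1]]
0.04 [[34.8, -9.4], [42.6, -2.7], [44.8, 9.8]]
0.05 [[34.1, -9.1], [42.9, -1.4], [45.4, 11.2]]
0.06 [[31.7, -8.8], [39.1, 0.3], [44.5, 10.9]]
-60 [-34.3  31.1]
-40 [-33.9  31.2]
40 [-34.1  32.1]
60 [-34.8  32. ]
```

View pics/look3.png

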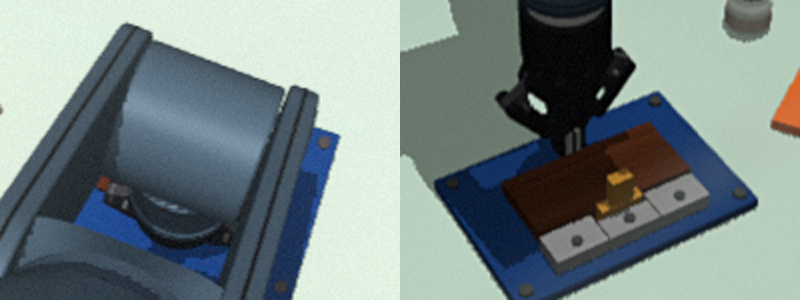

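The crop shows the spacer at (620,195) tight against the middle stop, the plaque against the spacer, and the fingers on the opposite edge at (573,140). I'll check squareness with line fits.

```bash
python3 - <<'E'
from h import *
for i in(0,3):
    c=load("scene",i);o=ortho(c,.5174,-.0272,np.radians(-12.22),.028);hs=cv2.cvtColor(cv2.GaussianBlur(o,(0,0),2),cv2.COLOR_RGB2LAB).astype(float)
    def edge(ch,xa,xb,ys):
        r0,r1=int((90-xb)*3),int((90-xa)*3);pts=[]
        for y in ys:
            col=hs[r0:r1,int((125-y)*3),ch];g=np.abs(np.diff(col));k=np.argmax(g)
            w=g[max(0,k-4):k+5];pts.append((y,90-(r0+np.average(np.arange(max(0,k-4),max(0,k-4)+len(w)),weights=w)+.5)/3))
        p=np.array(pts);
        for _ in range(4):
            f=np.polyfit(p[:,0],p[:,1],1);e=abs(np.polyval(f,p[:,0])-p[:,1]);p=p[e<max(.6,2*np.median(e))]
        return np.degrees(np.arctan(f[0])).round(2),f[1].round(2),len(p),len(pts)
    Y=np.r_[np.arange(-66,-24,1),np.arange(24,66,1)]
    print(i,"plaque front",edge(2,-48,-30,Y)," stops back",edge(0,60,72,np.r_[-65:-55,-45:-30,-20:-8,8:20,30:45,55:65]),
     "stop fronts L/R",edge(0,31,42,np.arange(-68,-32)),edge(0,31,42,np.arange(32,68)))
    o2=ortho(c,.5174,-.0272,np.radians(-12.22),.012,ext=(-.1,.1,-.125,.125));hs=cv2.cvtColor(cv2.GaussianBlur(o2,(0,0),2),cv2.COLOR_RGB2LAB).astype(float)
    def shift(f):return f
    r=edge(2,-98+10,-70+10,np.arange(-100,100)) # 10mm offset of ext
    print(" bed front",r)
E
```

```text
0 plaque front (np.float64(0.83), np.float64(-41.85), 73, 84)  stops back (np.float64(-0.03), np.float64(67.1), 72, 74) stop fronts L/R (np.float64(0.53), np.float64(35.06), 34, 36) (np.float64(1.33), np.float64(35.39), 29, 36)
 bed front (np.float64(0.76), np.float64(-66.17), 131, 200)
3 plaque front (np.float64(0.36), np.float64(-36.4), 63, 84)  stops back (np.float64(-0.02), np.float64(67.04), 69, 74) stop fronts L/R (np.float64(0.91), np.float64(35.69), 31, 36) (np.float64(0.05), np.float64(36.61), 27, 36)
 bed front (np.float64(0.13), np.float64(-61.1), 147, 200)
```

```bash

python3 -m handwheel '[[[-0.004,0,-0.004],[0,0,0]],[[-0.004,0,-0.004],[0,0,0]],[[-0.004,0,-0.003],[0,0,0]],[[-0.004,0,0],[0,0,0]],[[-0.004,0,0],[0,0,0]],[[-0.004,0,0],[0,0,0]],[[-0.004,0,0],[0,0,0]],[[0,0,0],[0,0,0]],[[0,0,0],[0,0,0]],[[0,0,0],[0,0,0]]]'
python3 go.py 443.7 -9.4 34.5 77.78
cat > sq.py <<'E'
from h import *
from workcell import env
cs=[env.camera("scene") for _ in range(8)];c=cs[0];c["img"]=np.mean([k["img"] for k in cs],0).astype(np.uint8)
np.savez("scene9.npz",**c)
o=ortho(c,.5174,-.0272,np.radians(-12.22),.028,k=4000)
cv2.imwrite("pics/sq.png",cv2.convertScaleAbs(cv2.resize(o,(750,540))[:,:,::-1],alpha=1.8))
hs=cv2.cvtColor(cv2.GaussianBlur(o,(0,0),2),cv2.COLOR_RGB2HSV).astype(int)
br=((hs[...,0]<25)|(hs[...,0]>160))&(hs[...,1]>60)
for ys in (np.arange(-68,-28,2),np.arange(28,68,2),np.r_[-68:-28:2,28:68:2]):
    p=[]
    for y in ys:
        r=np.where(br[:,int((125-y)*4)])[0];r=r[(r>200)&(r<560)];p.append((y,90-r.max()/4))
    p=np.array(p)
    for _ in range(3):
        f=np.polyfit(p[:,0],p[:,1],1);e=abs(np.polyval(f,p[:,0])-p[:,1]);p=p[e<max(.5,2*np.median(e))]
    print("front edge deg",np.degrees(f[0]).round(2),f[1].round(2),len(p))
E
python3 sq.py
```

```text
time: 21.4
ee_pos: [0.4697, -0.0146, 0.033]
tool_rot: [-0.01, 0.106, 0.994, 0.001]
force: [-19.5, 2.0, 3.7]
finger_gap: -0.0
finger_force: 10.2
t 21.4 pos [469.7 -14.6  33. ] yaw_y 77.87 z [-0.0191  0.0045 -0.9998] F [-19.5   2.    3.7] gap -0.0 10.2
shift shares [ 0.2212 -0.0035 -0.0083] mm [26.5 -0.4 -1. ] | turn shares [ 0.0001 -0.0031  0.0003] deg [ 0.02 -1.12  0.09]
front edge deg -0.82 -36.49 16
front edge deg -0.94 -34.83 20
front edge deg 0.13 -35.75 39
```

View pics/sq.png

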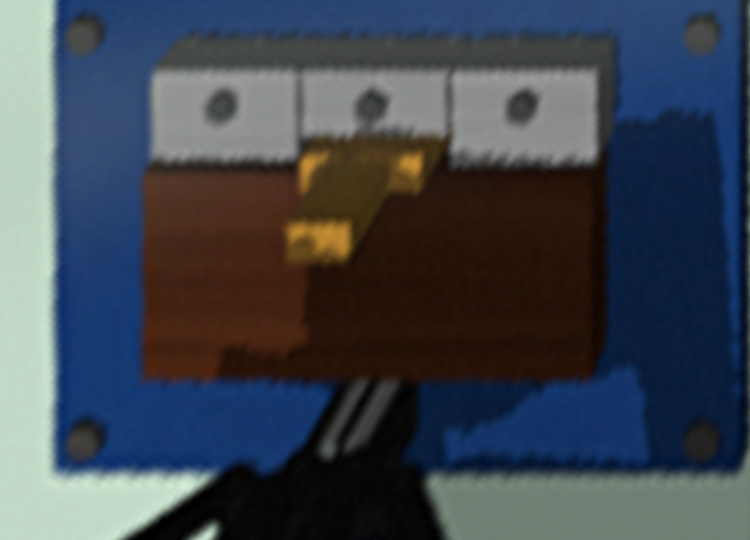

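The rectified view shows the plaque's near edge parallel to the stops (0.1°, within noise). The spacer sits flush in the middle pocket and the fingers press at (370,380), opposite it, with about 20 N.

```bash
python3 -c "
from workcell import env
print(env.close_job())"
```

```text
the job is handed in; nothing more can be done
None
```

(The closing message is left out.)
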